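Latch the keeper bar in front of the bowls

ROBOT

A 7-joint arm with a two-finger parallel gripper is mounted at the origin on the work surface. World frame = base frame: x ahead of the robot, y to its left, z up, the work surface at z = 0. Lengths are in m, angles in rad, forces in N, time in s.
With the tool pointing down it reaches from about 0.4 to 0.875 m from the base axis. Payload 19.3 kg.
Tool frame: the origin (TCP) lies between the finger pads; the fingertips stand ahead of it and the grasp point (between the pads) lies 8 mm behind it (bot.tip_extent is the x of the fingertips in the tool frame, in m); x points along the fingers, y is the direction in which the jaws open and shut, and the axes are right-handed (so a half turn about x gives the same grasp; the last joint's range is limited). The gripper opens to 85 mm and grips with 20 to 120 N. Pads are 22 mm wide; open, the fingers measure 114 mm over their backs; the gripper's body (76 mm by 85 mm) begins 54 mm behind the grasp point. The pads swing forward as they close: fully open they stand 13 mm farther back than shut.
Start: joints at [1.033, 0.521, -0.036, 1.599, 0.021, 1.021, -0.113], TCP at [0.282, -0.558, 0.242] pointing down, gripper open.
Joint ranges: [-2.91, 2.91], [-0.3, 2.13], [-1.5, 1.42], [0.17, 2.43], [-1.26, 4.41], [0.16, 1.93], [-2.52, 2.52]. Speed limits (rad/s): [1.89, 1.89, 2.39, 2.39, 3.01, 3.01, 3.01].

INTERFACE

Orientations are given as [roll, pitch, yaw] about the fixed x, y, z axes, in that order (R = Rz(yaw) Ry(pitch) Rx(roll)).
In Python, from workcell import observe, grab_frame, camera_info, bot, nets gives the robot as it stands.
- The arm moves only by the tool jog_arm, never from a script. Its argument "commands" is a list of rows, each a list of 6 numbers: the shift along the tool's x, y, z in mm, then the turn, a rotation vector about the tool's x, y, z in rad. A call has 1 to 20 rows; each row shifts and turns the pose as measured when the row begins, along the tool's axes as they then stand; what a row does not reach is not made up. A row lasts 1/10 s, in which the tool goes at most 50 mm and 8.59 degrees, less where a joint would pass 70% of its speed; a pose out of reach is approached as far as the arm can. A call is refused whole if a number of a shift passes 50 or a number of a turn 0.15, either way. A call with a gripper value outside its range is refused whole. "gripper" is the closure in counts, from 0 (fully open) to 255 (shut), set as the call begins (left out, the last holds). The fingers move at their own pace and stop on an object; "newtons" is the grip in N (left out, the last holds). Time passes only in rows, so rows that do not move let the fingers close. It gives the time, the measured TCP pose, the force and the opening at its end, in the units of the state.
- observe(): the state, without advancing time (a new reading comes with each control period).
- grab_frame(name): name is "scene" or "top" or "wrist"; returns the picture (400x640x3 uint8, red, green, blue); there is no depth.
- camera_info(name): a dict with "fov_y" (degrees; the focal length in pixels is half the picture's height over the tangent of half this angle, whatever the lens; pixels are square), "cx", "cy" (the principal point, pixels), "R" (3x3) and "t" (3): a world point X has camera coordinates R X + t; the wrist camera has in their place "tool_from_camera" (4x4, takes a point from camera to tool coordinates, whose origin is the TCP and whose axes are the tool frame's). Camera axes: x right, y down, z forward; pixel columns grow to the right and rows downward; lengths in m; the calibration is good to about 2 mm. A picture is of the moment at which its call begins: read the wrist's pose just before it. camera_info takes no time and is no camera call.
- bot.job_done(): hands the job in, once; it reports no verdict.
Trained networks look in the newest picture that a camera, given by its name, has taken for a name from the list of things; names that differ only in an ending like _2 or _b are one class to them, and where a whole thing is asked for, a point or a joint stands for the part that bears it (a point fixed in the world has none). Each returns a list of dicts, best first, with "p" (0 to 1); they miss things now and then, are a little off and sometimes report something else, mostly with a low value. They report only what shows in the picture. A call takes as long as a camera call.
- nets.find_in(camera, name): "rect" ([left, top, right, bottom] in pixels, round what is visible of it).
- nets.silhouettes(camera, name): "mask" (400x640 bool, what is visible of it) and "rect" ([left, top, right, bottom] in pixels, round what is visible of it).
- nets.pinpoint(camera, name): "location" ([column, row] in pixels: a listed point, or the origin of a listed thing).
The state is a dict: "clock": time; "qpos": joint angles; "qd": joint speeds; "joint_efforts": joint torques, N m; "position": TCP position; "tool_rot": TCP orientation; "force": force on the tool from outside, world axes, zero at the start; "moment": the same for the moment, N m; "grip_width": finger opening in m.
Only numpy, scipy, OpenCV 4.12 (cv2) and the standard library are available. Lean on these libraries where they do the work, as an engineer would, in place of code of your own. Each camera call takes 0.05 s, during which the arm holds its last target.

TASK

Secure the bowls on the steel shelf: with a fingertip, push the swung-out keeper bar round across the front of the bowl stack until it is fully home against its catch post, then push the small dark latch lever round so that it lies squarely across the end of the bar and points straight out from the shelf's front. Nothing is to be picked up: leave the bar shut, the latch across it, and everything else standing where it is.

Things in the scene. Friction and masses are not known exactly. Their poses are not given: they have to be found in the camera images.
- shelf: Fixed low steel shelf, 220 mm deep (x) by 460 mm wide (y), its top surface 20 mm above the worktop. Origin: worktop level under its centre. Its -x side is its front (towards the robot), +y its left seen from the robot. Near its front edge stand two steel posts, 16 mm across: the hinge post at (-80, +90) mm and the catch post at (-65, -90) mm from the origin.
- keeper_hinge (a point): On the vertical hinge axis of the keeper bar (at the left post), at the bar's mid-height, 72.5 mm above the worktop. The hub round it is 24 mm across.
- keeper_tip (a point): Centre of the free end of the keeper bar, mid-height. The bar is a straight level aluminium bar, 185 mm from hinge axis to tip, 10 mm thick and 25 mm tall (60 to 85 mm above the worktop), open space below it. Swung out, it points from the hinge post towards the robot; shut, it lies along the front of the shelf in the shelf's -y direction.
- keeper (a joint): Angle of the keeper bar: 0 = fully home (a hard stop, along the shelf's -y, against the front of the catch post), positive = swung out towards the front, at most 1.5. Closing turns it counter-clockwise seen from above. It starts at 0.7 to 1.25, has some friction (about 0.12 N m) and stays where it is left.
- latch_pivot (a point): On the vertical pivot axis of the latch lever, on top of the catch post, at the lever's mid-height, 102 mm above the worktop. The hub is 26 mm across.
- latch_tip (a point): Free end of the latch lever, mid-height. The lever is a level dark steel bar, 75 mm from pivot axis to tip, 14 mm wide and 22 mm tall (91 to 113 mm above the worktop), so it passes above the keeper bar; a lip 8 mm thick hangs 25 mm down from it 32 mm from the pivot and comes in front of the shut bar.
- latch (a joint): Angle of the latch lever: 0 = latched (pointing along the shelf's -x, square to the shut bar), positive = turned counter-clockwise seen from above, 1.57 = pointing along the shelf's -y (unlatched). Range -0.5 to 1.6: there is no stop at 0, so it can be pushed too far. Starts at 0.9 to 1.5; friction about 0.06 N m, stays where it is left. Latching turns it clockwise seen from above.
- bowls: Stack of three white ceramic bowls, 130 mm across, 78 mm tall, on the shelf behind the bar. Given as its centre-underside origin, z up; leave it alone.
- tin: Sealed aluminium tin, 78 mm across, 78 mm tall, on the shelf at the right. Given as its centre-underside origin, z up; leave it alone.
- cup: White plastic measuring cup with a handle towards its +y, 80 mm across, 90 mm tall, on the shelf at the left rear. Given as its centre-underside origin, z up; leave it alone.
- jar: Glass jar with a metal cap, 60 mm across, 95 mm tall, on the shelf at the left. Given as its centre-underside origin, z up; leave it alone.
- scoop: Wooden scoop, 263 mm long and 22 mm high, lying across the bowls and the tin with its top 120 mm above the worktop. Origin on its underside 18 mm behind the head; x points to the head. Leave it alone.
- shaker: Small glass jar with a grey cap, 46 mm across, 85 mm tall, on the worktop at the front left. Given as its centre-underside origin, z up; leave it alone.
- ramekin: Small white bowl, 90 mm across, 45 mm tall, on the worktop at the front right. Given as its centre-underside origin, z up; leave it alone.

How it is judged:
By the outcome, as a careful person would: the job done as asked, in the order asked, and still so for the second after the job is handed in, with the robot touching nothing.
It also fails if it takes over 59 s, if anything falls off the work surface, if the arm or the gripper's body presses on something with over 40 N, if the wrist force passes 120 N, or if a joint passes its speed limit or range.

## Working session

There is one attempt and no reset: what is moved stays moved. The work goes in short steps, Python scripts to look and compute and a tool call to move; the robot and the scene stay as the last step left them, time stands still between calls to the robot, and variables do not carry over. Pictures are saved under pics/ and viewed, and the job is handed in when it is done.

Besides the shell and the picture viewer there is one more tool, called as name(argument=value, ...), one argument or row to a line, values as JSON. jog_arm: Moves the arm, as the interface text tells. Its arguments: {"type":"object","properties":{"commands":{"type":"array","items":{"type":"array","items":{"type":"number"}}},"gripper":{"type":"number"},"newtons":{"type":"number"}},"required":["commands"]}

```bash
mkdir -p pics; ls; cat > h.py <<'E'
import numpy as np,cv2
from workcell import observe, grab_frame, camera_info, bot, nets
def save(n,f): cv2.imwrite('pics/'+f,cv2.cvtColor(grab_frame(n),cv2.COLOR_RGB2BGR))
def ray(n,px):
    c=camera_info(n);f=200/np.tan(np.radians(c['fov_y'])/2)
    R=np.array(c['R']);t=np.array(c['t'])
    d=R.T@np.array([(px[0]-c['cx'])/f,(px[1]-c['cy'])/f,1]);return -R.T@t,d
def atz(n,px,z):
    o,d=ray(n,px);return o+d*(z-o[2])/d[2]
def proj(n,X):
    c=camera_info(n);f=200/np.tan(np.radians(c['fov_y'])/2)
    p=np.array(c['R'])@np.array(X)+np.array(c['t']);return [c['cx']+f*p[0]/p[2],c['cy']+f*p[1]/p[2]]
E
python3 - <<'E'
from h import *
np.set_printoptions(precision=4,suppress=True)
s=observe();print(s)
print(camera_info('scene'),camera_info('top'),bot.tip_extent)
for n in('scene','top'):
    save(n,n+'0.png')
    for name,z in(('keeper_hinge',.0725),('keeper_tip',.0725),('latch_pivot',.102),('latch_tip',.102),('shelf',0),('ramekin',0),('shaker',0),('bowls',.02),('tin',.02),('jar',.02)):
        r=nets.pinpoint(n,name)
        print(n,name,[(np.round(q['location']),round(q['p'],2),atz(n,q['location'],z)) for q in r[:2]])
E
```

```text
pics
{'clock': 0.0, 'qpos': array([ 1.0328,  0.522 , -0.0363,  1.6   ,  0.0212,  1.0211, -0.1128]), 'qd': array([ 0.0006, -0.0001, -0.0005, -0.0013, -0.0004, -0.0009, -0.0009]), 'joint_efforts': array([ -0.0015, -92.7104,   1.9793, -36.9936,   0.0179,   0.0082,
        -0.    ]), 'position': array([ 0.2816, -0.5576,  0.2417]), 'tool_rot': array([-1.504 ,  1.5696,  2.1054]), 'force': array([-0.2949, -0.1972, -0.6077]), 'moment': array([-0.0078, -0.0033, -0.023 ]), 'grip_width': 0.0855089151582127}
{'fov_y': 53.62185831487244, 'cx': 314.76864937201077, 'cy': 196.85951029440332, 'R': array([[-0.755 ,  0.6557, -0.0123],
       [ 0.3593,  0.3979, -0.8442],
       [-0.5486, -0.6417, -0.5359]]), 't': array([ 0.4564, -0.1384,  1.4856])} {'fov_y': 43.2040135202019, 'cx': 314.7161005048218, 'cy': 195.3489151255344, 'R': array([[-0.0276, -0.9996, -0.0114],
       [-0.9977,  0.0283, -0.062 ],
       [ 0.0623,  0.0097, -0.998 ]]), 't': array([0.0251, 0.6027, 1.4832])} 0.011
scene keeper_hinge [(array([354., 216.]), 0.44, array([0.568 , 0.1182, 0.0725]))]
scene keeper_tip [(array([349., 179.]), 0.
[... 861 characters left out ...]
56.]), 0.54, array([ 0.418 , -0.3493,  0.102 ]))]
top latch_tip [(array([366., 185.]), 0.58, array([ 0.623 , -0.1362,  0.102 ])), (array([285., 172.]), 0.19, array([0.6663, 0.0897, 0.102 ]))]
top shelf []
top ramekin [(array([442., 259.]), 0.95, array([ 0.4039, -0.3666,  0.    ])), (array([360., 185.]), 0.63, array([ 0.6311, -0.1296,  0.    ]))]
top shaker [(array([181., 255.]), 0.53, array([0.4357, 0.4151, 0.    ]))]
top bowls [(array([302., 174.]), 0.66, array([0.6685, 0.0441, 0.02  ])), (array([180., 253.]), 0.26, array([0.4426, 0.4113, 0.02  ]))]
top tin [(array([343., 148.]), 0.8, array([ 0.7411, -0.0807,  0.02  ]))]
top jar [(array([244., 201.]), 0.71, array([0.5922, 0.2178, 0.02  ]))]
```

```bash
python3 - <<'E'
import cv2
for n,(x0,y0,x1,y1) in (('scene',(220,120,420,270)),('top',(220,110,420,260))):
    a=cv2.imread(f'pics/{n}0.png'); cv2.imwrite(f'pics/{n}0c.png',cv2.resize(a[y0:y1,x0:x1],None,fx=4,fy=4,interpolation=cv2.INTER_CUBIC))
E
```

```text
(no output)
```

View pics/scene0.png

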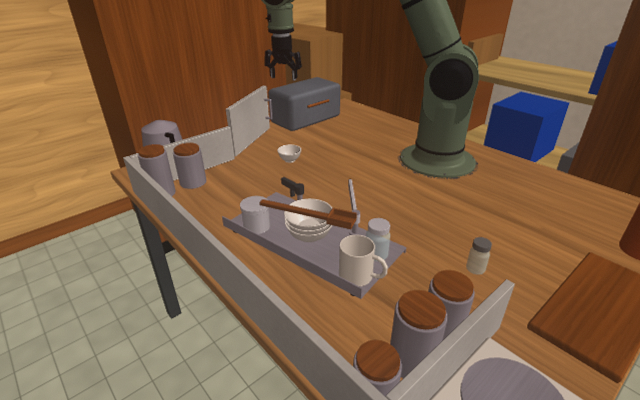

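View pics/top0.png

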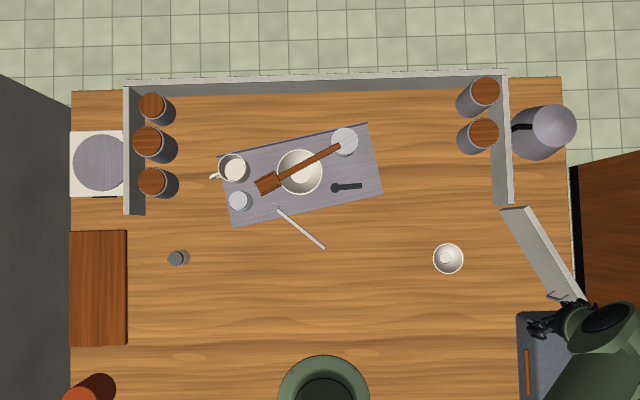

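```bash
ls pics
```

```text
scene0.png
scene0c.png
top0.png
top0c.png
```

View pics/top0c.png

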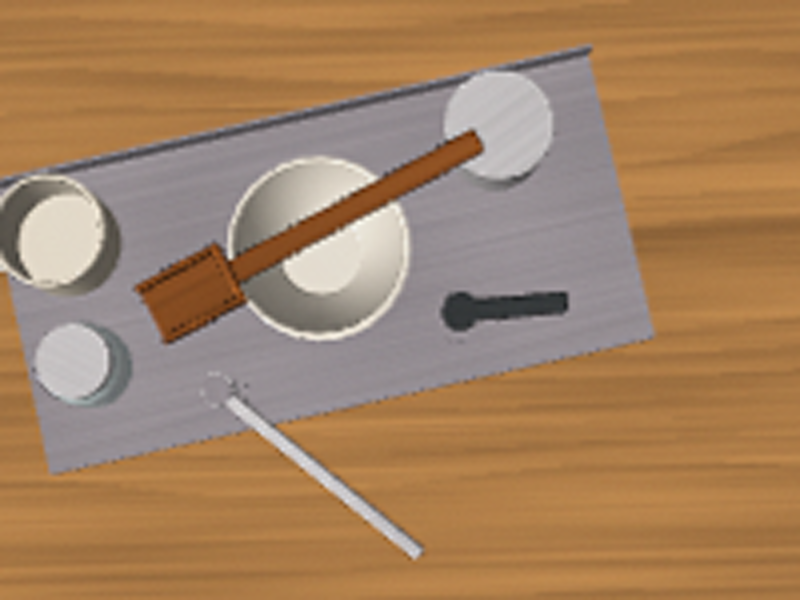

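View pics/scene0c.png

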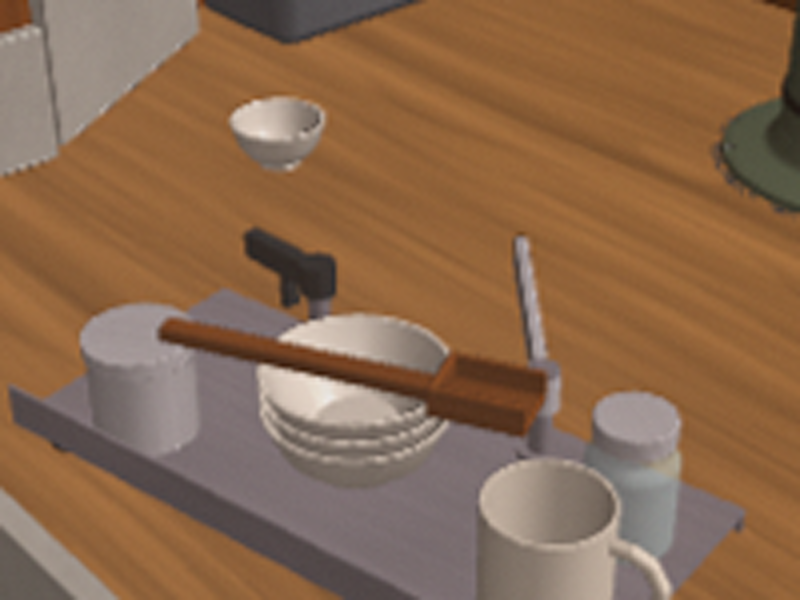

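```bash
cat > fit.py <<'E'
from h import *
from scipy.optimize import least_squares
np.set_printoptions(precision=4,suppress=True)
def c(p,o): return [p[0]/4+o[0]-.4,p[1]/4+o[1]-.4]
T=(220,110);S=(220,120)
def model(v):
    x,y,th,k,l=v
    def w(a,b,z): return [x+np.cos(th)*a-np.sin(th)*b,y+np.sin(th)*a+np.cos(th)*b,z]
    tip=lambda z:w(-.08-.185*np.sin(k),.09-.185*np.cos(k),z)
    lt=lambda z:w(-.065-.075*np.cos(l),-.09-.075*np.sin(l),z)
    return w,tip,lt
if __name__=='__main__':
    def res(v):
        w,tip,lt=model(v)
        P=[('top',w(-.08,.09,.085),(218,390)),('top',tip(.085),(415,553)),('top',w(-.065,-.09,.113),(460,311)),('top',lt(.113),(568,301)),
        ('top',w(-.11,.23,.02),(52,473)),('top',w(-.11,-.23,.02),(653,338)),('top',w(.11,-.23,.02),(590,52)),
        ('scene',tip(.085),(520,240)),('scene',lt(.113),(254,233)),('scene',w(-.065,-.09,.113),(320,260)),('scene',w(-.08,.09,.085),(543,365))]
        return np.concatenate([np.array(proj(n,X))-c(p,T if n=='top' else S) for n,X,p in P])
    r=least_squares(res,[.67,.03,.2,.9,1.2],loss='soft_l1');print(r.x);print(res(r.x).reshape(-1,2))
    w,tip,lt=model(r.x)
    print('hinge',w(-.08,.09,0),'tip',tip(0),'shut tip',model([*r.x[:3],0,0])[1](0));print('pivot',w(-.065,-.09,0),'ltip',lt(0),'latched tip',model([*r.x[:3],0,0])[2](0))
E
python3 fit.py
```

```text
[0.6649 0.0517 0.1901 0.9002 1.4352]
[[-0.3647 -0.1517]
 [ 0.9729  0.3754]
 [ 0.106  -0.0095]
 [-0.0749  0.2653]
 [-0.8093  0.0431]
 [ 0.35    0.2374]
 [-0.397   0.1692]
 [ 0.1721 -0.8334]
 [-0.9758 -1.2461]
 [-0.3313  1.2053]
 [-0.0021  2.6718]]
hinge [np.float64(0.5693248141690544), np.float64(0.12493694154703974), 0] tip [np.float64(0.448732146055729), np.float64(-0.01535706544295723), 0] shut tip [np.float64(0.6042890086402192), np.float64(-0.056728974642493636), 0]
pivot [np.float64(0.6180736992915012), np.float64(-0.048984150328898295), 0] ltip [np.float64(0.6221619119975177), np.float64(-0.12387264421728122), 0] latched tip [np.float64(0.544425354890339), np.float64(-0.06315882376315428), 0]
```

```bash
cat >> h.py <<'E'
from scipy.spatial.transform import Rotation as Ro
def state():
    s=observe();R=Ro.from_euler('xyz',s['tool_rot']);return s,R
def rel(target,shelf_yaw=None):
    "shift in mm in tool axes to world target"
    s,R=state();return R.inv().apply(np.array(target)-s['position'])*1000
E
python3 - <<'E'
from h import *
np.set_printoptions(precision=3,suppress=True)
s,R=state();print(R.as_matrix());print(camera_info('wrist'))
y=R.as_matrix()[:,1];print('yaw of tool y',np.degrees(np.arctan2(y[1],y[0])),'shelf x',np.degrees(.19))
print(rel([.45,-.30,.2]))
E
```

```text
[[ 0.     0.451 -0.893]
 [-0.    -0.893 -0.451]
 [-1.     0.    -0.   ]]
{'fov_y': 68.63867748376326, 'cx': 320.3117384108582, 'cy': 196.82507233412326, 'tool_from_camera': array([[-0.001, -0.302,  0.953, -0.131],
       [ 1.   , -0.001,  0.   , -0.002],
       [ 0.001,  0.953,  0.302, -0.077],
       [ 0.   ,  0.   ,  0.   ,  1.   ]])}
yaw of tool y -63.199083253806876 shelf x 10.886198107485642
[  42.295 -154.319 -266.391]
```

jog_arm(
  commands=[
    [7,-26,-44,0,0,0],
    [7,-26,-44,0,0,0],
    [7,-26,-44,0,0,0],
    [7,-26,-44,0,0,0],
    [7,-26,-44,0,0,0],
    [7,-26,-44,0,0,0],
    [0,0,0,0.139,0,0],
    [0,0,0,0.139,0,0],
    [0,0,0,0,0,0],
  ],
  gripper=255,
)

```text
clock: 2.0
position: [0.4459, -0.3015, 0.2002]
tool_rot: [2.092, 1.568, -0.869]
force: [0.6, -0.0, 0.0]
grip_width: 0.0
```

```bash
python3 - <<'E'
from h import *
np.set_printoptions(precision=3,suppress=True)
s,R=state();print(s['position'],s['tool_rot'],s['clock'],s['grip_width'],s['qpos'])
y=R.as_matrix()[:,1];print('yaw err rad',-np.pi/2+.19-np.arctan2(y[1],y[0]))
print(rel([.44,.06,.2]))
E
```

```text
[ 0.446 -0.302  0.2  ] [ 2.092  1.568 -0.869] 2.0 3.124647162845057e-05 [ 0.505  0.435 -0.028  1.874  0.017  0.831 -0.922]
yaw err rad 0.009613778409718554
[  -0.445 -356.696  -59.093]
```

jog_arm(
  commands=[
    [0,-45,-7,-0.01,0,0],
    [0,-45,-7,0,0,0],
    [0,-45,-8,0,0,0],
    [0,-45,-7,0,0,0],
    [0,-45,-8,0,0,0],
    [0,-45,-7,0,0,0],
    [0,-44,-7,0,0,0],
    [0,-44,-8,0,0,0],
    [0,0,0,0,0,0],
  ],
)

```text
clock: 2.9
position: [0.4315, 0.07, 0.2]
tool_rot: [2.353, 1.562, -0.564]
force: [0.1, -0.8, 0.2]
grip_width: -0.0004
```

```bash
python3 - <<'E'
from h import *
np.set_printoptions(precision=3,suppress=True)
s,R=state();print(s['position'],s['tool_rot'],s['clock'],s['force'])
y=R.as_matrix()[:,1];print('yaw err rad',-np.pi/2+.19-np.arctan2(y[1],y[0]))
print(rel([.44,.06,.078]))
save('wrist','w1.png');save('top','t1.png')
E
```

```text
[0.432 0.07  0.2  ] [ 2.353  1.562 -0.564] 2.9 [ 0.064 -0.805  0.235]
yaw err rad -0.03441241697681896
[122.135  10.894  -5.307]
```

View pics/w1.png

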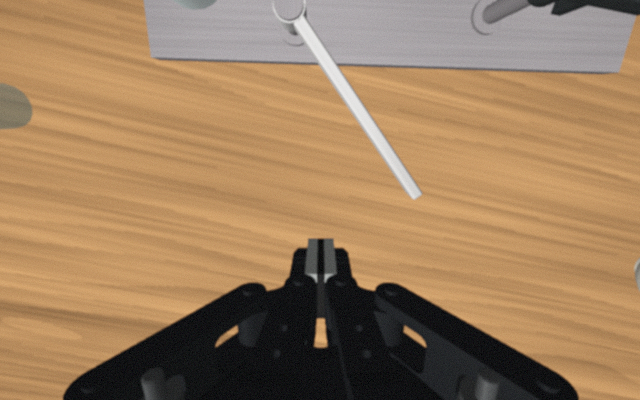

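View pics/t1.png

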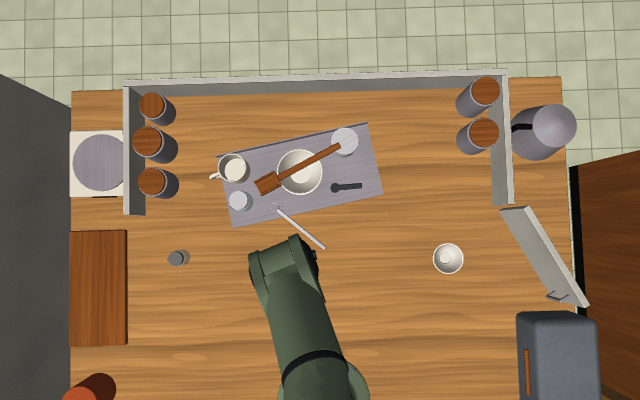

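```bash
cat >> h.py <<'E'
def watz(px,z):
    c=camera_info('wrist');f=200/np.tan(np.radians(c['fov_y'])/2);M=np.array(c['tool_from_camera'])
    s,R=state();o=R.apply(M[:3,3])+s['position'];d=R.apply(M[:3,:3]@np.array([(px[0]-c['cx'])/f,(px[1]-c['cy'])/f,1]))
    return o+d*(z-o[2])/d[2]
E
python3 - <<'E'
from h import *
np.set_printoptions(precision=4,suppress=True)
print('tip',watz((417,195),.085),'hub',watz((289,6),.085))
a,b=watz((158,58),.02),watz((617,71),.02);print('corners',a,b,np.arctan2(b[0]-a[0],a[1]-b[1]))
print('pred corners',[(.6649+np.cos(.19)*-.11-np.sin(.19)*q,.0517+np.sin(.19)*-.11+np.cos(.19)*q) for q in(.23,-.23)])
E
```

```text
tip [ 0.4509 -0.0168  0.085 ] hub [0.5686 0.1198 0.085 ]
corners [0.5148 0.2443 0.02  ] [ 0.6012 -0.197   0.02  ] 0.19328837578968933
pred corners [(np.float64(0.5134419882925052), np.float64(0.25678649562955713)), (np.float64(0.6003170799816955), np.float64(-0.19493545252438724))]
```

jog_arm(
  commands=[
    [41,4,-2,-0.017,0,0],
    [41,4,-2,-0.017,0,0],
    [40,3,-1,0,0,0],
    [0,0,0,0,0,0],
  ],
)

```text
clock: 3.4
position: [0.4427, 0.0496, 0.076]
tool_rot: [2.367, 1.557, -0.518]
force: [1.3, -0.1, 1.2]
grip_width: -0.0002
```

```bash
cat > st.py <<'E'
from h import *
import sys
np.set_printoptions(precision=3,suppress=True)
s,R=state();v=[.6649,.0517,.19]
d=s['position'][:2]-v[:2];c,q=np.cos(.19),np.sin(.19)
y=R.as_matrix()[:,1];print('world',s['position'],'shelf mm',np.array([c*d[0]+q*d[1],-q*d[0]+c*d[1]])*1000,'clk',s['clock'],'F',s['force'],'yawerr',-np.pi/2+.19-np.arctan2(y[1],y[0]),'tilt',R.as_matrix()[:2,0])
E
python3 st.py
```

```text
world [0.443 0.05  0.076] shelf mm [-218.602   39.874] clk 3.4 F [ 1.291 -0.057  1.249] yawerr -0.066595031340412 tilt [ 0.012 -0.007]
```

jog_arm(
  commands=[
    [0,9,-13,0.03,0,0],
    [0,9,-13,0.03,0,0],
    [0,10,-8,0,0,0],
    [0,10,-8,0,0,0],
    [0,10,-9,0,0,0],
    [0,7,-11,0,0,0],
    [0,7,-11,0,0,0],
    [0,7,-11,0,0,0],
    [0,0,0,0,0,0],
  ],
)

```text
clock: 4.3
position: [0.545, -0.0106, 0.086]
tool_rot: [2.411, 1.554, -0.533]
force: [0.6, 0.1, 0.3]
grip_width: 0.0003
```

```bash
python3 st.py; python3 - <<'E'
from h import *
save('wrist','w2.png')
E
```

```text
world [ 0.545 -0.011  0.086] shelf mm [-129.503  -38.5  ] clk 4.3 F [0.551 0.086 0.318] yawerr -0.007076600072115413 tilt [ 0.014 -0.008]
```

View pics/w2.png

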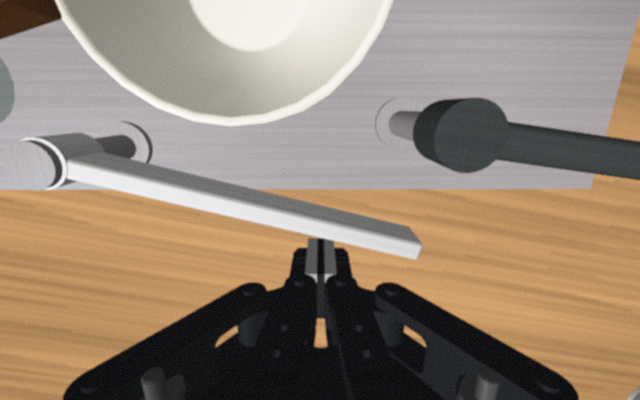

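jog_arm(
  commands=[
    [12,0,0,0,-0.016,0],
    [0,0,-8,0,0,0],
    [0,0,-8,0,0,0],
    [0,0,-8,0,0,0],
    [0,0,0,0,0,0],
  ],
)

```text
clock: 4.85
position: [0.5684, -0.0049, 0.0728]
tool_rot: [0.963, 1.558, -1.98]
force: [-0.7, -0.6, 0.1]
grip_width: 0.0002
```

```bash
python3 st.py; python3 - <<'E'
from h import *
save('wrist','w3.png')
E
```

```text
world [ 0.568 -0.005  0.073] shelf mm [-105.49   -37.392] clk 4.85 F [-0.749 -0.571  0.141] yawerr -0.00869932976327581 tilt [-0.005 -0.012]
```

View pics/w3.png

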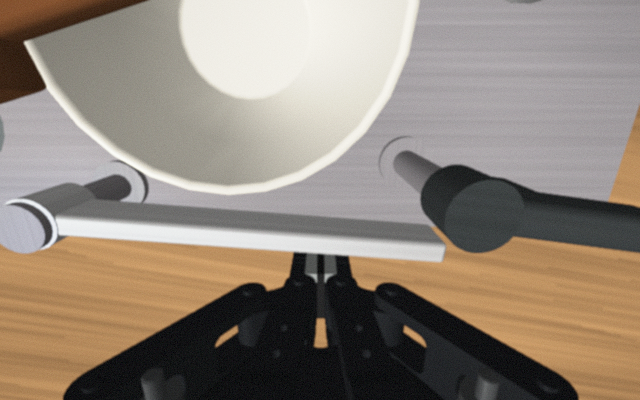

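jog_arm(
  commands=[
    [0,0,-5,0,0,0],
    [0,0,-4,0,0,0],
  ],
)

```text
clock: 5.1
position: [0.5767, -0.0033, 0.0728]
tool_rot: [0.921, 1.557, -2.022]
force: [-2.1, -0.0, 0.7]
grip_width: -0.0001
```

jog_arm(
  commands=[
    [0,0,-3,0,0,0],
    [0,0,-2,0,0,0],
  ],
)

```text
clock: 5.3
position: [0.58, -0.0027, 0.0725]
tool_rot: [0.699, 1.554, -2.245]
force: [-23.0, -3.5, 18.0]
grip_width: 0.0004
```

```bash
python3 st.py
```

```text
world [ 0.58  -0.003  0.072] shelf mm [-93.698 -37.418] clk 5.3 F [-23.037  -3.472  17.97 ] yawerr -0.008456568631228789 tilt [-0.011 -0.013]
```

jog_arm(
  commands=[
    [0,0,10,0,0,0],
    [0,0,20,0,0.01,0],
    [0,0,20,0,0,0],
    [-30,0,0,0,0,0],
    [-40,0,0,0,0,0],
    [0,0,0,0,0,0],
  ],
)

```text
clock: 5.9
position: [0.5278, -0.012, 0.1446]
tool_rot: [1.237, 1.56, -1.706]
force: [-0.1, -1.0, -0.9]
grip_width: 0.0
```

```bash
python3 st.py; python3 - <<'E'
from h import *
save('wrist','w4.png')
E
```

```text
world [ 0.528 -0.012  0.145] shelf mm [-146.643  -36.614] clk 5.9 F [-0.115 -1.035 -0.868] yawerr -0.008876091907418893 tilt [-0.001 -0.011]
```

View pics/w4.png

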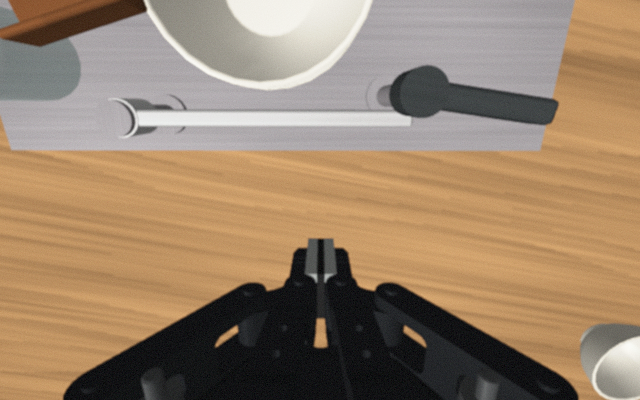

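jog_arm(
  commands=[
    [-18,0,0,0,0,0],
    [0,28,-26,0,0,0],
    [0,28,-26,0,0,0],
    [0,28,-26,0,0,0],
    [0,26,-26,0,0,0],
    [0,0,0,0,0,0],
  ],
)

```text
clock: 6.55
position: [0.6533, -0.1015, 0.158]
tool_rot: [0.903, 1.558, -2.037]
force: [-1.2, 0.3, -0.5]
grip_width: -0.0002
```

```bash
python3 st.py; python3 - <<'E'
from h import *
save('wrist','w5.png')
E
```

```text
world [ 0.653 -0.102  0.158] shelf mm [ -40.309 -148.285] clk 6.55 F [-1.242  0.346 -0.544] yawerr -0.011850200000806943 tilt [-0.006 -0.011]
```

View pics/w5.png

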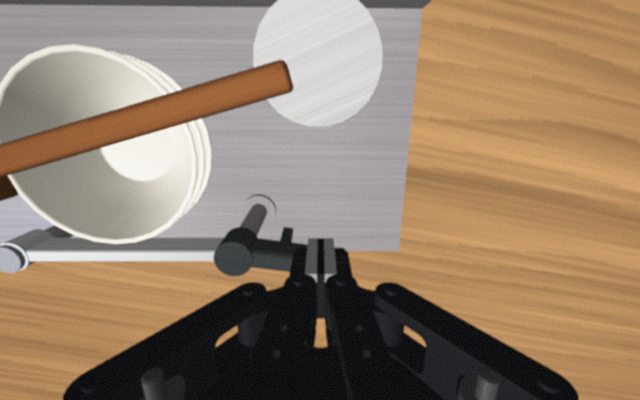

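jog_arm(
  commands=[
    [31,0,0,0,0,0],
    [31,0,0,0,0,0],
    [0,0,0,0,0,0],
  ],
)

```text
clock: 6.9
position: [0.6497, -0.099, 0.0926]
tool_rot: [0.641, 1.558, -2.297]
force: [-1.7, -0.2, 0.1]
grip_width: -0.0001
```

```bash
python3 st.py
```

```text
world [ 0.65  -0.099  0.093] shelf mm [ -43.404 -145.103] clk 6.9 F [-1.739 -0.204  0.066] yawerr -0.013909497609747135 tilt [-0.008 -0.009]
```

jog_arm(
  commands=[
    [-3,1,10,0,0,0],
    [0,0,9,0,0,0],
    [0,0,9,0,0,0],
    [0,0,9,0,0,0],
    [0,-5,10,0,0,0],
    [0,-6,10,0,0,0],
    [0,0,0,0,0,0],
  ],
)

```text
clock: 7.6
position: [0.5883, -0.1014, 0.1028]
tool_rot: [1.338, 1.56, -1.6]
force: [-0.2, -0.3, 0.9]
grip_width: -0.0
```

```bash
python3 st.py; python3 - <<'E'
from h import *
save('wrist','w6.png');save('scene','s6.png')
E
```

```text
world [ 0.588 -0.101  0.103] shelf mm [-104.132 -135.843] clk 7.6 F [-0.16  -0.269  0.882] yawerr -0.013869258150423613 tilt [-0.   -0.01]
```

View pics/w6.png

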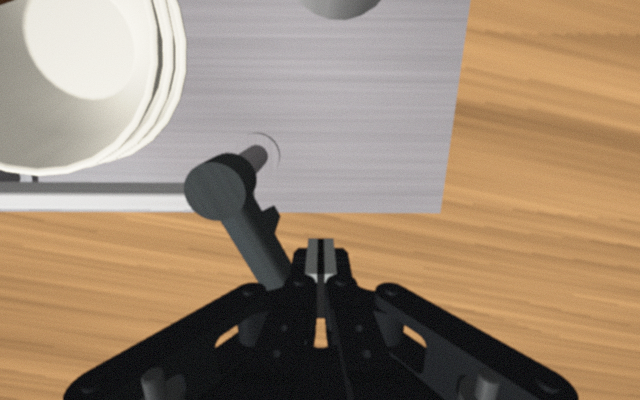

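jog_arm(
  commands=[
    [5,-6,5,0,0,0],
    [0,-7,5,0,0,0],
    [0,-6,2,0,0,0],
    [0,0,0,0,0,0],
  ],
)

```text
clock: 8.1
position: [0.5735, -0.0846, 0.0971]
tool_rot: [1.477, 1.56, -1.461]
force: [0.0, 0.3, -0.4]
grip_width: -0.0001
```

```bash
python3 st.py; python3 - <<'E'
from h import *
save('wrist','w7.png');save('top','t7.png')
E
```

```text
world [ 0.573 -0.085  0.097] shelf mm [-115.53  -116.577] clk 8.1 F [ 0.003  0.35  -0.391] yawerr -0.013334466078609886 tilt [ 0.001 -0.011]
```

View pics/w7.png

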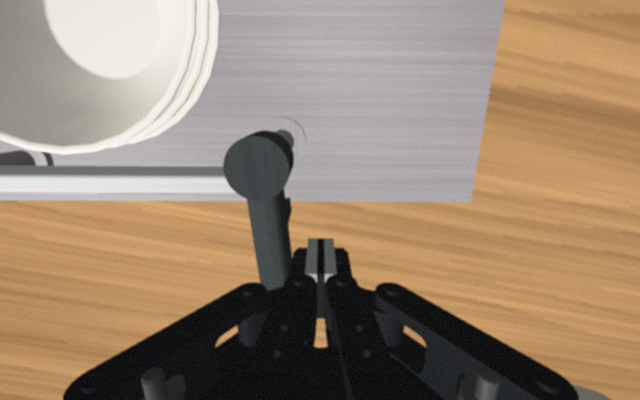

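```bash
python3 - <<'E'
import cv2
a=cv2.imread('pics/w7.png'); cv2.imwrite('pics/w7c.png',cv2.resize(a[120:300,190:360],None,fx=3.3,fy=3.3,interpolation=cv2.INTER_CUBIC))
E
cat > lang.py <<'E'
from h import *
import sys
def ang(a,b,z=.113):
    p,q=watz(a,z),watz(b,z);d=q-p;c,s=np.cos(.19),np.sin(.19);x=c*d[0]+s*d[1];y=-s*d[0]+c*d[1]
    return np.arctan2(-y,-x),np.hypot(x,y)
E
python3 - <<'E'
from lang import *
print(ang((247,197),(264,285)),ang((275,195),(290,265)), watz((256,167),.113))
print('bar edge',watz((0,177),.085),watz((225,178),.085),'shelf edge',watz((300,202),.02),watz((470,201),.02))
E
```

```text
(np.float64(0.11985970804402492), np.float64(0.04206341364148694)) (np.float64(0.16843501848470013), np.float64(0.03286197501713491)) [ 0.62020395 -0.04812452  0.113     ]
bar edge [0.58328945 0.07942066 0.085     ] [ 0.60470977 -0.02914099  0.085     ] shelf edge [ 0.57741998 -0.06851455  0.02      ] [ 0.60336115 -0.19352605  0.02      ]
```

View pics/w7c.png

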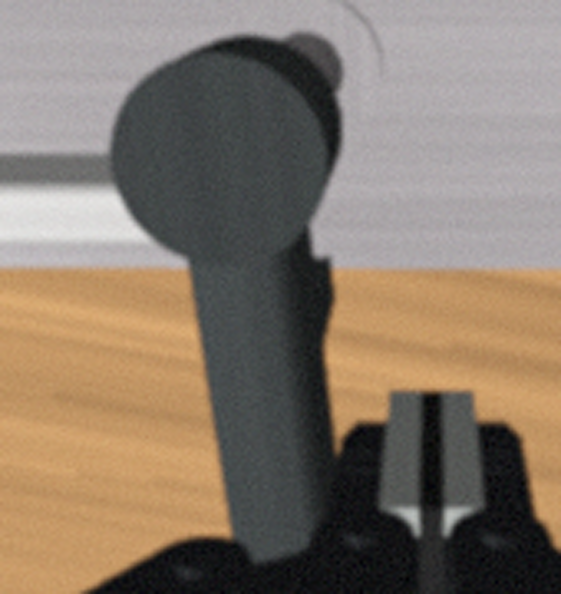

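```bash
python3 - <<'E'
from lang import *
print(ang((247.6,198.8),(261.2,285.2)),ang((273.3,198.8),(285,282)))
E
```

```text
(np.float64(0.08649419189352912), np.float64(0.04125347366535338)) (np.float64(0.09703853193068641), np.float64(0.03965095234645518))
```

jog_arm(
  commands=[
    [0,-2,0.5,0,0,0],
    [0,-2,0.5,0,0,0],
    [0,0,0,0,0,0],
  ],
)

```text
clock: 8.5
position: [0.5723, -0.0816, 0.0971]
tool_rot: [1.517, 1.56, -1.422]
force: [0.4, -0.3, -0.2]
grip_width: -0.0004
```

```bash
python3 st.py; python3 - <<'E'
from h import *
save('wrist','w8.png')
a=cv2.imread('pics/w8.png'); cv2.imwrite('pics/w8c.png',cv2.resize(a[120:300,190:360],None,fx=3.3,fy=3.3,interpolation=cv2.INTER_CUBIC))
E
```

```text
world [ 0.572 -0.082  0.097] shelf mm [-116.137 -113.45 ] clk 8.5 F [ 0.357 -0.252 -0.202] yawerr -0.012429161356993124 tilt [ 0.002 -0.011]
```

View pics/w8c.png

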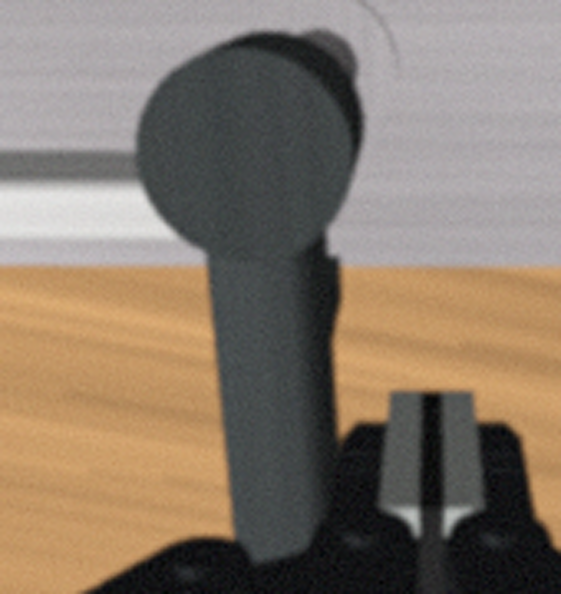

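```bash
python3 - <<'E'
from lang import *
print(ang((253.6,198.8),(261.2,285.2)),ang((281.5,198.8),(287,277.6)))
E
```

```text
(np.float64(0.026556644966602587), np.float64(0.04109533101488773)) (np.float64(0.03805878544331336), np.float64(0.037196851358995406))
```

jog_arm(
  commands=[
    [0,-1.7,0,0,0,0],
    [0,0,0,0,0,0],
  ],
)

```text
clock: 8.75
position: [0.5718, -0.0802, 0.097]
tool_rot: [1.477, 1.559, -1.462]
force: [-0.3, 0.1, 0.3]
grip_width: -0.0002
```

```bash
python3 st.py
```

```text
world [ 0.572 -0.08   0.097] shelf mm [-116.359 -111.948] clk 8.75 F [-0.268  0.08   0.333] yawerr -0.012151814395633176 tilt [ 0.001 -0.011]
```

jog_arm(
  commands=[
    [0,15,0,0,0,0],
    [0,30,20,0,0,0],
    [-40,0,30,0,0,0],
    [-40,-30,30,0,0,0],
    [0,0,0,0,0,0],
  ],
)

```text
clock: 9.25
position: [0.4977, -0.1172, 0.1739]
tool_rot: [1.167, 1.56, -1.775]
force: [1.3, -0.1, -0.8]
grip_width: 0.0001
```

```bash
python3 st.py; python3 - <<'E'
from h import *
save('wrist','w9.png');save('top','t9.png');save('scene','s9.png')
E
```

```text
world [ 0.498 -0.117  0.174] shelf mm [-196.088 -134.315] clk 9.25 F [ 1.295 -0.059 -0.778] yawerr -0.010418907099974506 tilt [-0.002 -0.011]
```

View pics/w9.png

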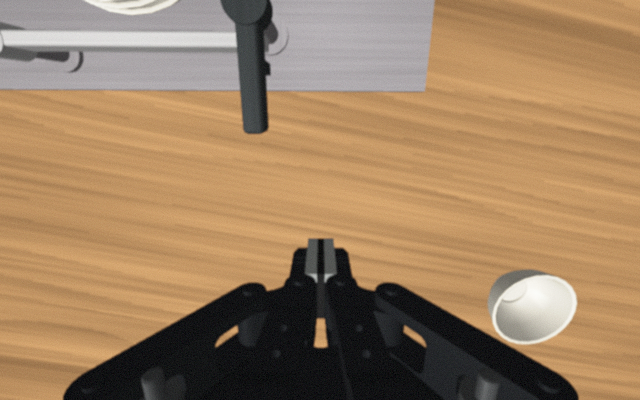

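```bash
python3 - <<'E'
import cv2
a=cv2.imread('pics/w9.png'); cv2.imwrite('pics/w9c.png',cv2.resize(a[0:150,180:330],None,fx=4,fy=4,interpolation=cv2.INTER_CUBIC))
E
```

```text
(no output)
```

View pics/w9c.png

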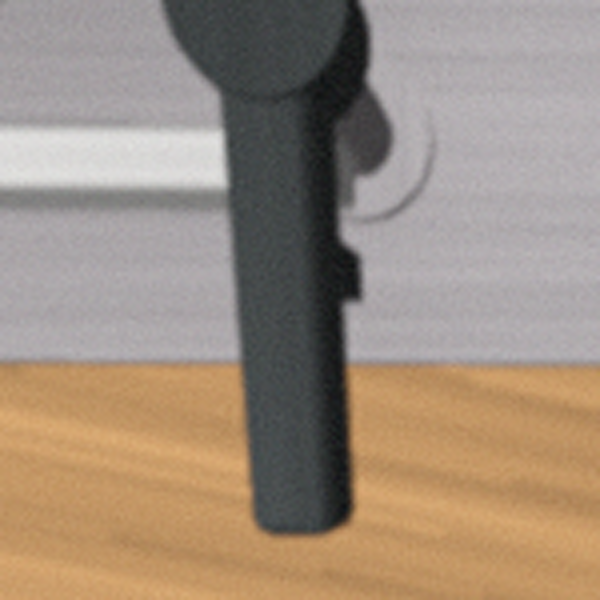

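View pics/t9.png

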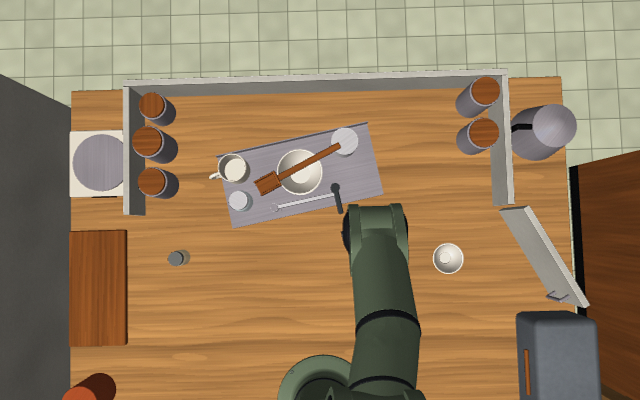

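View pics/s9.png

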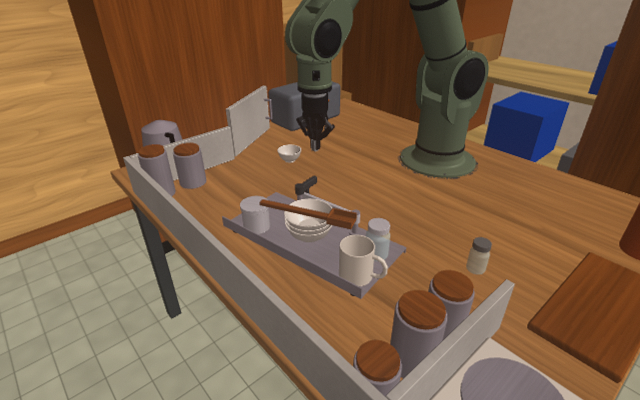

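```bash
python3 - <<'E'
from lang import *
print(ang((236.2,27.5),(243,125)),ang((256.2,27.5),(262,125)),watz((252,130),.113))
a=cv2.imread('pics/w9.png').astype(int)
# bar edges: top/bottom of bright strip by column, subpixel
g=a.sum(2)/3.
def edge(c,lo,hi,sgn):
    d=sgn*np.gradient(cv2.GaussianBlur(g,(7,1),2)[:,c])[lo:hi];i=d.argmax()
    return lo+i+(0 if i in(0,len(d)-1) else .5*(d[i-1]-d[i+1])/(d[i-1]-2*d[i]+d[i+1]))
cols=np.arange(60,220,4)
for nm,lo,hi,s,z in(('rear',24,40,1,.085),('front',40,58,-1,.085),('shelf',80,100,-1,.02)):
    y=[edge(c,lo,hi,s) for c in cols];p=np.polyfit(cols,y,1);r=np.median(np.abs(np.polyval(p,cols)-y))
    A,B=[watz((c,np.polyval(p,c)),z) for c in(60,216)];print(nm,p,r,'yaw',np.arctan2(B[0]-A[0],A[1]-B[1]),A)
rows=np.arange(50,120,3);
def hedge(r,lo,hi,s):
    d=s*np.gradient(cv2.GaussianBlur(g,(1,5),1)[r])[lo:hi];i=d.argmax();return lo+i+(.5*(d[i-1]-d[i+1])/(d[i-1]-2*d[i]+d[i+1]) if 0<i<len(d)-1 else 0)
x=[hedge(r,230,250,-1) for r in rows];p=np.polyfit(rows,x,1);x=np.array(x);k=abs(np.polyval(p,rows)-x)<1;p=np.polyfit(rows[k],x[k],1)
print(p,k.sum(),ang((np.polyval(p,50),50),(np.polyval(p,118),118)))
E
```

```text
(np.float64(-9.843415221444286e-05), np.float64(0.053681761121160694)) (np.float64(0.009300953130698977), np.float64(0.05371096611668384)) [ 0.55050316 -0.06341608  0.113     ]
rear [7.15264320e-03 3.03316545e+01] 0.05024297965911195 yaw 0.19503111582278476 [0.58497898 0.07192649 0.085     ]
front [7.12495026e-03 4.50073450e+01] 0.03696804215341842 yaw 0.19457937811090908 [0.57611609 0.07250668 0.085     ]
shelf [7.39594428e-03 8.77721191e+01] 0.08206414377538351 yaw 0.1928537422926546 [0.54096616 0.12692305 0.02      ]
[7.73664244e-02 2.32862608e+02] 24 (np.float64(0.007221516397843347), np.float64(0.03796512304480727))
```

```bash
python3 -c "
from h import *
print(bot.job_done(),observe()['clock'])"
```

```text
the job is handed in; nothing more can be done
the job is handed in; nothing more can be done
```

The keeper bar is shut against its catch post and the latch lever lies across its end. I handed the job in after about 9.5 s of the 59 s.

- **Keeper bar:** I pushed it round with the shut fingertips until it met the stop, where the wrist force rose to about 23 N sideways and 18 N vertically. In the last wrist picture the bar runs parallel to the shelf's front edge, at 0.195 rad against 0.193, so it is home.
- **Latch lever:** I then swung it round from behind, about 56 mm from its pivot, and approached the final angle in small pushes with pictures between them. The last picture gave an angle of about 0.00 to 0.01 rad.
- **Other things:** in the last overhead and side pictures everything else stands where it was. The gripper was well clear of everything, with the force reading near zero.

No check failed. Some early readings from the trained networks were wrong or missing: a second keeper tip, a second latch pivot, and no latch tip or shaker in the scene picture. I took the positions from my own fit of the shelf, bar and lever to both pictures instead. The wrist camera agreed with that fit to about 2 to 5 mm, except at the shelf's front-left corner, which it put about 12 mm off.

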